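# Wedge two cartons tight in a transport tray

## Robot

A 7-joint arm with a two-finger parallel gripper is mounted at the origin on a cart in front of the work surface, level with it; the furniture and walls round the work are solid. World frame = base frame: x ahead of the robot, y to its left, z up, the work surface at z = 0. Lengths are in m, angles in rad, forces in N, time in s.
With the tool pointing down it reaches from about 0.35 to 0.9 m from the base axis. Payload 8.1 kg.
Tool frame: the origin (TCP) lies midway between the tips of the shut fingers; the grasp point (between the pads) lies 19 mm behind it; z points along the fingers, y is the line along which they close (so a half turn about z gives the same grasp; the last joint's range is limited). The gripper opens to 92 mm and grips with 3 to 60 N. Pads are 19 mm wide; open, the fingers measure 130 mm over their backs; the gripper's body (75 mm by 190 mm) begins 47 mm behind the grasp point.
Start: joints at [1.131, 0.434, 0.025, 1.573, -0.012, 1.134, -0.075], TCP at [0.207, -0.59, 0.227] pointing down, gripper open.
Joint ranges: [-2.62, 2.62], [-0.44, 2.09], [-1.27, 1.32], [0.08, 2.57], [-1.32, 4.46], [0.12, 2], [-2.74, 2.74]. Speed limits (rad/s): [2.22, 2.22, 3.01, 3.01, 3.14, 3.14, 3.14].

## Interface

Orientations are given as a 3x3 rotation matrix whose columns are the frame's x, y, z axes.
In Python, from plant import read_state, capture, close_job gives the robot as it stands.
- The arm moves only by the shell command python3 -m jog 'ROWS' [OPENING] [FORCE]. ROWS is JSON, a list that holds one entry, the list of rows, each a list of 4 numbers: the shift along the tool's x, y, z in mm, then the turn about the tool's z in degrees. In form: [[[dx, dy, dz, yaw], ...]]. A call has exactly 10 rows; each row shifts and turns the commanded pose from where the row before left it, along the tool's axes as they then stand; what a row does not reach is not made up. A row lasts 1/10 s, in which the tool goes at most 50 mm and 8.59 degrees, less where a joint would pass 70% of its speed; a pose out of reach is approached as far as the arm can. A call with a gripper value outside its range is refused whole. OPENING is the opening, from 0 (shut) to 1 (fully open), set as the call begins (- or left out, the last holds). The fingers move at their own pace and stop on an object; FORCE is the grip in N (left out, the last holds). Time passes only in rows, so rows that do not move let the fingers close, or fill a call up. It gives the time, the measured TCP pose, the force, the opening and the grip force at its end, in the units of the state.
- read_state(): the state, without advancing time (a new reading comes with each control period).
- capture(name): name is "side" or "top" or "wrist"; returns a dict with "color" (400x640x3 uint8, red, green, blue), "z_map" (400x640 float32, m along the optical axis (not along the pixel's ray), 0 where there is no reading), "K" (3x3 intrinsics, pixels), "k1" (the pictures are not rectified: a ray, as slopes to the right and down, at radius r is drawn at 1 + k1 r^2 times it, then the intrinsics apply), "eye" and "attitude" of the camera in the world. Camera axes: x right, y up, looking along -z (the intrinsics and any distortion apply to the point x, -y, -z); pixel columns grow to the right and rows downward; lengths in m; the calibration is good to about 2 mm. A picture is of the moment at which its call begins.
- close_job(): hands the job in; it is judged then, once.
The state is a dict: "time_s": time; "q": joint angles; "joint_vel": joint speeds; "tau": joint torques, N m; "eef_pos": TCP position; "tcp_rot": TCP orientation; "ft_force": force on the tool from outside, world axes, zero at the start; "moment": the same for the moment, N m; "grip_width": opening from 0.0 (shut) to 1.0 (fully open); "grasp_force": force on a finger pad.
Only numpy, scipy, OpenCV 4.12 (cv2) and the standard library are available. Lean on these libraries where they do the work, as an engineer would, in place of code of your own. Each camera call takes 0.05 s, during which the arm holds its last target. There are 200 camera calls.

## Task

Get the transport tray ready to be carried off: set the carton that stands outside flat in the tray beside the one already there, both lengthways and side by side against the straight fence, and drive the orange wedge, nose first, in through the open mouth along the slanted yellow-striped fence until it jams and the cartons are locked tight between the fences. Leave the bottles and the roll of tape where they are.

Things in the scene. Friction and masses are not known exactly. Their poses are not given: they have to be found in the camera images.
- tray: Fixed tray: 8 mm grey plate, white fences. Origin on the worktop under the bay; x from open mouth (-x) to end stop, z up. In its frame, mm: plate x -120 to 85, y -116 to 110, top z 8. Fence tops z 28. Straight fence: inner face y 90, x -70 to 75. End stop: face x 65. No wall at the mouth. With both cartons tight on the straight fence their outer face is at y -30.
- slant_mid (a point): Middle of the slanted fence's inner face, at its foot (tray frame x 0, y -72 mm). This fence has a yellow stripe on top, is 12 mm thick, its top is at z 28 mm, and its inner face follows y = -72 + 0.2 x (mm, tray frame) for x from -70 to 70, so that the bay narrows inwards.
- jam_point (a point): On the tray floor, fixed: where the wedge's origin comes when it jams (tray frame x -115, y -60, z 8 mm). Slack lets it go 5 mm further per mm. Going in it follows the slanted fence: 0.2 mm towards tray +y per mm. A steady push of 15 to 20 N along that line ends 1 to 6 mm past this point; a light tap may leave it loose. Over 10 mm short is not home.
- carton_in: White carton with teal label, 120 x 60 x 58 mm (x, y, z), 0.15 to 0.3 kg, rigid, loose. It stands on the tray floor within 30 mm of the straight fence, its x axis within 0.1 rad of the tray's, usually not yet against the fence. Origin at the centre of its underside.
- carton_out: The same sort of carton, 120 x 60 x 58 mm (x, y, z), 0.15 to 0.3 kg, rigid, loose, standing on the worktop beside the tray, left or right. Origin at the centre of its underside. Its 60 mm width can be gripped from above.
- wedge: Smooth orange wedge, 0.16 kg, 170 x 60 x 40 mm, flat on the worktop beside the tray, left or right. Origin on its underside below the middle of its grip tongue; x to the nose, z up. In mm: tongue x -25 to 25, 26 wide; taper x 25 to nose at 145; straight side y 30 (goes on the carton); slope side from y -30 at x 25 to y -6 at x 145 (on the slanted fence). 60 thick at back, 36 at nose.
- wash_bottle: Bystander: white wash bottle with red nozzle, 68 x 103 x 165 mm, origin under it.
- large_bottle: Bystander: white plastic bottle with black cap, 66 mm across, 143 mm tall, behind the tray; origin under its centre.
- small_bottle: Bystander: white plastic bottle with black cap, 58 mm across, 125 mm tall, far right; origin under its centre.
- label_tape: Bystander: roll of yellow tape lying flat, 66 mm across, 19 mm tall; origin under its centre.
There are look-alikes about, which are no part of the job. Leave any purple look-alike of the carton_in alone.

How it is judged:
By the outcome, as a careful person would: the job done as asked, in the order asked, and still so for the second after the job is handed in, with the robot touching nothing.
It also fails if it takes over 72 s, if anything falls off the work surface, if the arm or the gripper's body presses on something with over 40 N, if the wrist force passes 120 N, or if a joint passes its speed limit or range.

## Working session

There is one attempt and no reset: what is moved stays moved. The work goes in short steps, Python scripts to look and compute and a shell command to move; the robot and the scene stay as the last step left them, time stands still between calls to the robot, and variables do not carry over. Pictures are saved under pics/ and viewed, at most 10 in all, crops included, and the job is handed in when it is done.

```bash
mkdir -p pics; ls
cat > h.py <<'E'
import numpy as np, cv2, pickle
from plant import read_state, capture
def snap(name, fn):
    c=capture(name); pickle.dump(c,open(f'pics/{fn}.pkl','wb'))
    cv2.imwrite(f'pics/{fn}.png',c['color'][:,:,::-1]); return c
def load(fn): return pickle.load(open(f'pics/{fn}.pkl','rb'))
def ray(c,u,v):
    K=np.array(c['K']); p=np.array([(u-K[0,2])/K[0,0],(v-K[1,2])/K[1,1]]); s=p.copy()
    for _ in range(20): s=p/(1+c['k1']*(s@s))
    return np.array(c['attitude'])@np.array([s[0],-s[1],-1.0])
def atz(c,u,v,z):
    d=ray(c,u,v); e=np.array(c['eye']); return e+d*(z-e[2])/d[2]
def pt(c,u,v):
    v0,u0=int(round(v)),int(round(u)); w=c['z_map'][v0-1:v0+2,u0-1:u0+2]; w=w[w>0]
    return np.array(c['eye'])+ray(c,u,v)*np.median(w) if len(w) else None
E
python3 - <<'E'
from h import *
np.set_printoptions(precision=3,suppress=True)
for n in ('top','side'):
    c=snap(n,n+'0'); print(n,c['eye'],c['attitude'],c['K'],c['k1'])
s=read_state();print(s)
E
```

```text
pics
top [0.373 0.002 1.236] [[ 0.02   0.982 -0.189]
 [-1.     0.022  0.009]
 [ 0.013  0.188  0.982]] [[369.177   0.    313.231]
 [  0.    369.177 199.284]
 [  0.      0.      1.   ]] 0.02544094864350128
side [-0.264  0.26   1.319] [[-0.298  0.791 -0.535]
 [-0.955 -0.242  0.174]
 [ 0.008  0.562  0.827]] [[377.554   0.    313.463]
 [  0.    377.554 204.322]
 [  0.      0.      1.   ]] -0.042250082720759356
{'time_s': 0.1, 'q': array([ 1.131,  0.435,  0.025,  1.574, -0.012,  1.134, -0.075]), 'joint_vel': array([ 0.001, -0.   ,  0.001, -0.002, -0.001, -0.   , -0.001]), 'tau': array([  0.002, -66.913,   0.987, -31.515,  -0.061,   0.037,   0.   ]), 'eef_pos': array([ 0.206, -0.589,  0.226]), 'tcp_rot': array([[ 0.944,  0.33 , -0.001],
       [ 0.33 , -0.944,  0.001],
       [-0.   , -0.001, -1.   ]]), 'ft_force': array([-0.397,  0.078, -1.02 ]), 'moment': array([-0.022,  0.015, -0.013]), 'grasp_force': 0.0, 'grip_width': 1.0012569568861478}
```

View pics/top0.png

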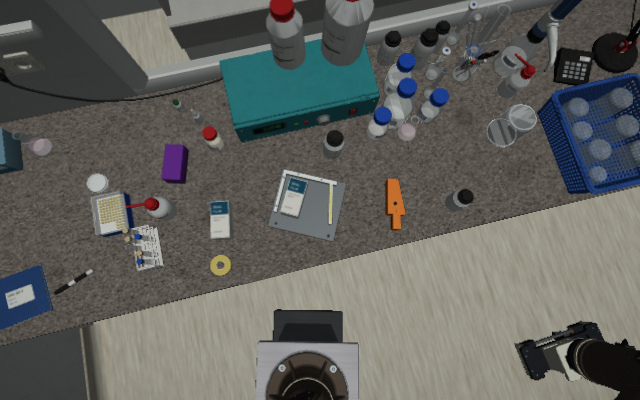

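View pics/side0.png

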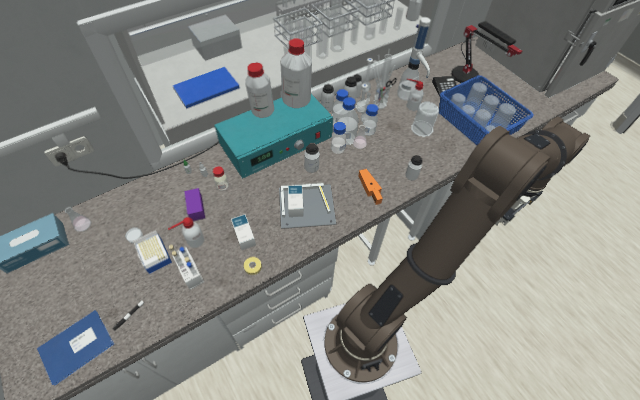

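The top view shows the tray around (307,205), carton_in at (293,197), carton_out at (220,219), the wedge at (396,204) and the tape at (220,265). The purple look-alike is at (175,163). I'll enlarge a crop next.

Run:
```python
from h import *
c=load('top0'); im=c['color'][165:250,200:420,::-1]
im=cv2.resize(im,None,fx=3.6,fy=3.6,interpolation=cv2.INTER_CUBIC)
for k in range(0,220,20): cv2.putText(im,str(200+k),(int(k*3.6),8),0,.3,(0,255,0)); cv2.line(im,(int(k*3.6),0),(int(k*3.6),3),(0,255,0))
for k in range(0,85,10): cv2.putText(im,str(165+k),(0,int(k*3.6)+4),0,.3,(0,255,0))
cv2.imwrite('pics/crop0.png',im)
```

```text
(no output)
```

View pics/crop0.png

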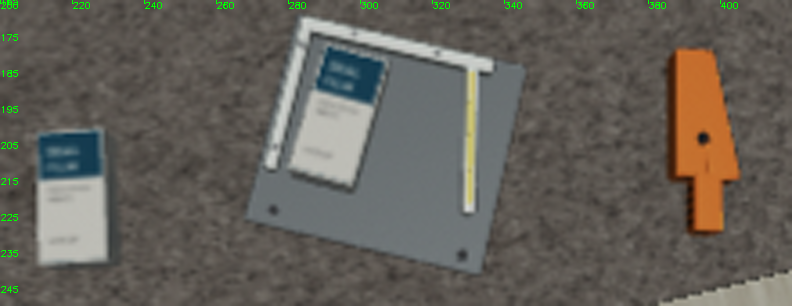

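The crop shows the tray mouth facing the robot (image down), the straight fence on the left, the yellow-striped fence on the right and the wedge nose up. Next I fit the tray from its corners and the objects from depth and colour.

```bash
cat >> h.py <<'E'
def cloud(c):
    H,W=c['z_map'].shape; K=np.array(c['K']); v,u=np.mgrid[0:H,0:W]
    p=np.dstack([(u-K[0,2])/K[0,0],(v-K[1,2])/K[1,1]]); s=p.copy()
    for _ in range(10): s=p/(1+c['k1']*(s**2).sum(2,keepdims=True))
    d=np.dstack([s[...,0],-s[...,1],-np.ones((H,W))])*c['z_map'][...,None]
    return d@np.array(c['attitude']).T+np.array(c['eye'])
def rect(P):
    (cx,cy),(w,h),a=cv2.minAreaRect((P[:,:2]*1000).astype(np.float32)); 
    if w<h: a+=90; w,h=h,w
    a=(a+90)%180-90
    return np.round([cx,cy,w,h,a],1)
E
python3 - <<'E'
from h import *
from scipy.optimize import least_squares
np.set_printoptions(precision=4,suppress=True)
c=load('top0')
obs=[((-120,110,8),(247,217)),((-120,-116,8),(480,273)),((85,-116,8),(525,67)),((-70,-86,28),(464,212)),((-70,90,28),(277,169))]
W=[atz(c,200+p[0]/3.6,165+p[1]/3.6,q[2]/1000)[:2] for q,p in obs]
L=np.array([q[:2] for q,p in obs])/1000
def f(t):
    C,S=np.cos(t[2]),np.sin(t[2]); return (L@np.array([[C,S],[-S,C]])+t[:2]-W).ravel()
r=least_squares(f,[.55,0,0]);print('tray',r.x,np.degrees(r.x[2]),r.fun.reshape(-1,2)*1000)
P=cloud(c); col=c['color'].astype(int)
for n,(u0,u1,v0,v1),z in (('in',(280,312,170,222),.066),('out',(205,235,198,242),.058)):
    R=P[v0:v1,u0:u1].reshape(-1,3); m=abs(R[:,2]-z)<.012; print(n,m.sum(),np.median(R[m],0),rect(R[m]))
R=P[170:240,375:415]; q=col[170:240,375:415]; m=(q[...,0]>q[...,2]+60)
Q=R[m]; print('wedge',len(Q),np.percentile(Q[:,2],[5,50,95]))
# wedge corners in crop, top z=40
for n,p in dict(tipL=(677,50),tipR=(711,50),shR=(740,180),shL=(675,177),tongL=(694,229),tongR=(722,231)).items(): print(n,atz(c,200+p[0]/3.6,165+p[1]/3.6,.04))
E
```

```text
tray [ 0.6097  0.009  -0.2101] -12.03637199088575 [[-1.711   3.0599]
 [-1.6685 -1.4841]
 [ 2.9973 -3.3889]
 [-0.1716  0.9558]
 [ 0.5537  0.8573]]
in 689 [0.604  0.0548 0.0661] [605.8  54.6 120.4  60.9 -14.7]
out 727 [0.525  0.2882 0.0579] [527.7 288.4 119.7  62.5   2.9]
wedge 664 [0.0341 0.0394 0.0435]
tipL [ 0.6774 -0.2566  0.04  ]
tipR [ 0.6781 -0.2882  0.04  ]
shR [ 0.5568 -0.3118  0.04  ]
shL [ 0.5583 -0.2527  0.04  ]
tongL [ 0.5111 -0.269   0.04  ]
tongR [ 0.5099 -0.2942  0.04  ]
```

Tray fit is good (≤3.5 mm), and carton sizes and heights match. Plan:
1. Push carton_in to the fence with both fingers.
2. Place carton_out and push it too.
3. Drive the wedge.

```bash
cat >> h.py <<'E'
T=np.array([.6097,.009]); TA=np.radians(-12.04)
def t2w(x,y):
    C,S=np.cos(TA),np.sin(TA); return T+np.array([C*x-S*y,S*x+C*y])/1000
def w2t(w):
    C,S=np.cos(TA),np.sin(TA); d=(np.array(w)[:2]-T)*1000; return np.array([C*d[0]+S*d[1],-S*d[0]+C*d[1]])
def go(w,z,head):
    "print yaw (deg, first) and then tool-frame shift mm to reach world w,z(mm) with tool x heading (deg)"
    s=read_state(); R=s['tcp_rot']; h=np.degrees(np.arctan2(R[1,0],R[0,0])); 
    yaw=(h-head+90)%180-90; h2=np.radians(h-yaw); d=np.r_[np.array(w)*1000,z]-s['eef_pos']*1000
    x=np.array([np.cos(h2),np.sin(h2)]); y=np.array([np.sin(h2),-np.cos(h2)])
    print('t %.1f head %.1f yaw %.1f shift x %.1f y %.1f z %.1f | at tray %s z %.1f F %s w %.3f j7 %.2f'%(s['time_s'],h,yaw,d[:2]@x,d[:2]@y,-d[2],np.round(w2t(s['eef_pos']),1),s['eef_pos'][2]*1000,np.round(s['ft_force'],1),s['grip_width'],s['q'][6]))
E
python3 -c "
from h import *
go(t2w(-13,-18),200,78)"
```

```text
t 0.1 head 19.3 yaw -58.7 shift x 651.3 y 257.1 z 26.0 | at tray [-269.6 -669.5] z 226.0 F [-0.4  0.1 -1. ] w 1.001 j7 -0.08
```

```bash
python3 -m jog '[[[0,0,0,-8.4],[0,0,0,-8.4],[0,0,0,-8.4],[0,0,0,-8.4],[0,0,0,-8.4],[0,0,0,-8.4],[0,0,0,-8.3],[30,12,0,0],[40,16,0,0],[40,16,0,0]]]' 0.55; python3 -m jog '[[[40,16,0,0],[40,16,0,0],[40,16,0,0],[40,16,0,0],[40,16,0,0],[40,16,0,0],[40,16,0,0],[40,16,0,0],[40,16,0,0],[40,16,0,0]]]'; python3 -c "
from h import *
go(t2w(-13,-18),200,78)"
```

```text
time_s: 1.1
eef_pos: [0.2726, -0.4903, 0.2262]
tcp_rot: [[0.209, 0.978, -0.0], [0.978, -0.209, 0.001], [0.001, -0.0, -1.0]]
ft_force: [0.7, -0.7, -0.1]
grip_width: 0.549
grasp_force: 0.0
time_s: 2.1
eef_pos: [0.5126, -0.1321, 0.2265]
tcp_rot: [[0.208, 0.978, -0.0], [0.978, -0.208, -0.0], [-0.0, -0.0, -1.0]]
ft_force: [0.5, -0.1, -0.1]
grip_width: 0.549
grasp_force: 0.0
t 2.1 head 78.0 yaw -0.0 shift x 140.2 y 52.6 z 26.5 | at tray [ -65.5 -158.2] z 226.5 F [ 0.5 -0.1 -0.1] w 0.549 j7 -0.21
```

```bash
python3 -m jog '[[[40,16,0,0],[40,16,0,0],[40,16,0,0],[10,3,0,0],[0,0,0,0],[0,0,0,0],[0,0,0,0],[0,0,0,0],[0,0,0,0],[0,0,0,0]]]' ; python3 -c "
from h import *
c=snap('wrist','w1'); print(c['eye'])
go(t2w(-13,-18),28,78)"
```

```text
time_s: 3.1
eef_pos: [0.5889, -0.0176, 0.2269]
tcp_rot: [[0.209, 0.978, 0.0], [0.978, -0.209, -0.0], [-0.0, 0.0, -1.0]]
ft_force: [-0.2, 1.1, -1.1]
grip_width: 0.554
grasp_force: 0.0
[0.60452693 0.05890274 0.38536402]
t 3.1 head 78.0 yaw -0.0 shift x 12.2 y 1.8 z 198.8 | at tray [-14.7 -30.2] z 226.8 F [-0.7 -0.1  0.7] w 0.548 j7 -0.46
```

View pics/w1.png

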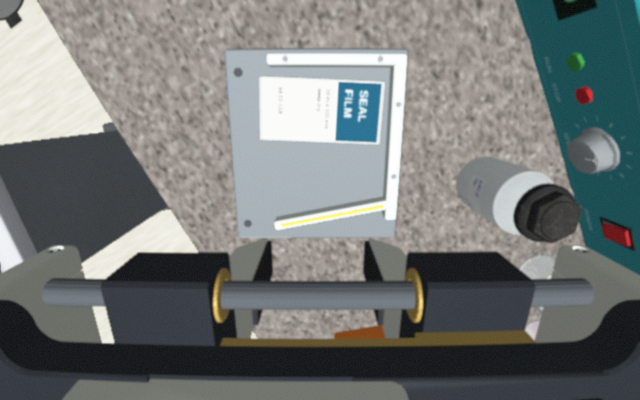

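The wrist view shows plate corners at (226,50), (237,237), (395,236) and (408,50), with carton_in corners at (260,77), (383,83), (379,144), (259,139). I'll refine the fit with these.

Run:
```python
from h import *
from scipy.optimize import least_squares
c=load('w1')
obs=[((-120,110,8),(226,50)),((-120,-116,8),(237,237)),((85,-116,8),(395,237)),((85,110,8),(408,51)),((-70,90,28),(268,65))]
W=np.array([atz(c,*p,q[2]/1000)[:2] for q,p in obs]); L=np.array([q[:2] for q,p in obs])/1000
def f(t):
    C,S=np.cos(t[2]),np.sin(t[2]); return (L@np.array([[C,S],[-S,C]])+t[:2]-W).ravel()
r=least_squares(f,[.6,0,-.2]);print('tray',r.x,np.degrees(r.x[2]),(r.fun.reshape(-1,2)*1000).round(1))
for p in ((260,77),(383,83),(379,144),(259,139)): print(w2t(atz(c,*p,.066)).round(1))
P=cloud(c)[60:160,245:400].reshape(-1,3); m=abs(P[:,2]-.066)<.008; print(rect(P[m]), w2t(rect(P[m])[:2]/1000))
```

```text
tray [ 0.61092181  0.0112142  -0.21696089] -12.430943225764075 [[-1.2  2.1]
 [ 0.1 -1.3]
 [-0.2 -2.4]
 [ 2.1  1.3]
 [-0.7  0.3]]
[-70.4  77.3]
[47.1 71.8]
[46.2 13.7]
[-74.2  18.8]
[606.7  56.5 121.   60.5 -14.5] [-12.84224615  45.82932155]
```

```bash
sed -i 's/^T=.*/T=np.array([.6103,.0102]); TA=np.radians(-12.25)/' h.py
python3 -m jog '[[[5,2,0,0],[0,0,40,0],[0,0,40,0],[0,0,40,0],[0,0,30,0],[0,0,25,0],[0,0,15,0],[0,0,8,0],[0,0,0,0],[0,0,0,0]]]'; python3 -m jog '[[[5,0,0,0],[5,0,0,0],[5,0,0,0],[5,0,0,0],[4,0,0,0],[4,0,0,0],[3,0,0,0],[3,0,0,0],[2,0,0,0],[0,0,0,0]]]'; python3 -c "
from h import *
go(t2w(-13,21),28,78)"
```

```text
time_s: 4.15
eef_pos: [0.5929, -0.0123, 0.0297]
tcp_rot: [[0.208, 0.978, 0.002], [0.978, -0.208, 0.0], [0.0, 0.001, -1.0]]
ft_force: [0.6, -0.2, -0.2]
grip_width: 0.548
grasp_force: 0.0
time_s: 5.15
eef_pos: [0.5996, 0.0229, 0.0287]
tcp_rot: [[0.208, 0.978, 0.0], [0.978, -0.208, -0.0], [-0.0, 0.0, -1.0]]
ft_force: [-0.4, -1.1, -0.2]
grip_width: 0.547
grasp_force: 0.3
t 5.2 head 78.0 yaw 0.0 shift x 10.9 y 0.2 z 0.7 | at tray [-13.1  10.1] z 28.7 F [-0.4 -1.1 -0.2] w 0.547 j7 -0.64
```

```bash
python3 -m jog '[[[2,0,0,0],[2,0,0,0],[2,0,0,0],[1.5,0,0,0],[1,0,0,0],[1,0,0,0],[1,0,0,0],[1,0,0,0],[0.5,0,0,0],[0,0,0,0]]]'; python3 -c "
from h import *
go(t2w(-13,21),28,78)"
```

```text
time_s: 6.15
eef_pos: [0.6017, 0.0335, 0.0287]
tcp_rot: [[0.209, 0.978, -0.001], [0.978, -0.209, -0.001], [-0.001, -0.0, -1.0]]
ft_force: [-1.8, -4.2, 3.0]
grip_width: 0.55
grasp_force: 2.4
t 6.2 head 77.9 yaw -0.1 shift x 0.0 y 0.3 z 0.7 | at tray [-13.3  21. ] z 28.7 F [-1.8 -4.2  3. ] w 0.550 j7 -0.66
```

```bash
python3 -m jog '[[[0.5,0,0,0],[0.5,0,0,0],[0.5,0,0,0],[0.5,0,0,0],[0,0,0,0],[0,0,0,0],[-3,0,0,0],[-8,0,0,0],[-8,0,0,0],[0,0,0,0]]]'; python3 -c "
from h import *
go(t2w(-13,21),28,78)
go([.5277,.2884],140,2.9)"
```

```text
time_s: 7.15
eef_pos: [0.5983, 0.0161, 0.0285]
tcp_rot: [[0.21, 0.978, -0.0], [0.978, -0.21, -0.001], [-0.001, -0.0, -1.0]]
ft_force: [0.1, -0.6, -0.4]
grip_width: 0.549
grasp_force: 0.0
t 7.2 head 77.9 yaw -0.1 shift x 17.7 y 0.1 z 0.5 | at tray [-13.    3.3] z 28.5 F [ 0.1 -0.6 -0.4] w 0.549 j7 -0.63
t 7.2 head 77.9 yaw 75.0 shift x -56.7 y -275.5 z -111.5 | at tray [-13.    3.3] z 28.5 F [ 0.1 -0.6 -0.4] w 0.549 j7 -0.63
```

```bash
python3 -m jog '[[[0,0,-40,0],[0,0,-40,0],[0,0,-40,0],[0,0,0,8.5],[0,0,0,8.5],[0,0,0,8.5],[0,0,0,8.5],[0,0,0,8.5],[0,0,0,8.5],[0,0,0,8.5]]]' 1; python3 -m jog '[[[0,0,0,8.5],[0,0,0,7],[-9,-45,0,0],[-9,-45,0,0],[-9,-45,0,0],[-9,-45,0,0],[-9,-45,0,0],[-9,-45,0,0],[0,0,0,0],[0,0,0,0]]]'; python3 -c "
from h import *
c=snap('wrist','w2'); print(c['eye'])
go([.5277,.2884],30,2.9)"
```

```text
time_s: 8.15
eef_pos: [0.5985, 0.0182, 0.1487]
tcp_rot: [[0.95, 0.312, 0.0], [0.312, -0.95, 0.0], [0.0, -0.0, -1.0]]
ft_force: [0.0, 0.2, -0.1]
grip_width: 0.996
grasp_force: 0.0
time_s: 9.15
eef_pos: [0.5297, 0.2864, 0.1486]
tcp_rot: [[0.998, 0.056, -0.0], [0.056, -0.998, 0.0], [-0.0, -0.0, -1.0]]
ft_force: [0.0, -0.6, 0.0]
grip_width: 0.995
grasp_force: 0.0
[0.60677998 0.29101056 0.3070593 ]
t 9.2 head 3.0 yaw 0.1 shift x -2.5 y -4.1 z 118.5 | at tray [-136.2  251.1] z 148.5 F [-0.4 -0.2 -0.2] w 1.004 j7 -2.19
```

View pics/w2.png

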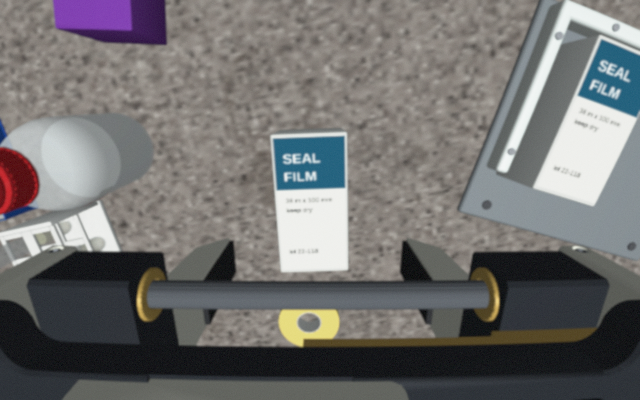

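The carton_out top spans (271,134)–(347,271). carton_in's left edge runs from (600,38) to (534,190). I'll check both numerically.

Run:
```python
from h import *
c=load('w2')
for p in ((600,38),(534,190),(593,207)): print(w2t(atz(c,*p,.066)).round(1))
for p in ((566,18),(510,168),(498,163)): print('fence',w2t(atz(c,*p,.028)).round(1))
for p in ((461,211),): print('plate',w2t(atz(c,*p,.008)).round(1))
P=cloud(c)[120:290,250:370].reshape(-1,3); m=abs(P[:,2]-.058)<.008; print(rect(P[m]))
for p in ((271,135),(346,132),(348,270),(281,272)): print((atz(c,*p,.058)*1000).round(1))
s=read_state(); print(s['q'])
```

```text
[42.9 89.3]
[-75.7  88.5]
[-75.   31.2]
fence [64.  96.3]
fence [-65.   90.9]
fence [-63.8 103.7]
plate [-119.2  107.9]
[528.9 292.2 120.4  60.5   5.2]
[585.3 326.   58. ]
[590.7 268.   58. ]
[471.9 256.6  58. ]
[466.6 315.7  58. ]
[-0.46000082  0.47962946 -0.17250527  1.71386681  0.09747401  0.95686312
 -2.18756731]
```

```bash
python3 -m jog '[[[-1,-5,0,-2],[0,0,30,0],[0,0,30,0],[0,0,30,0],[0,0,20,0],[0,0,8,0],[0,0,0,0],[0,0,0,0],[0,0,0,0],[0,0,0,0]]]'; python3 -m jog '[[[0,0,0,0],[0,0,0,0],[0,0,0,0],[0,0,0,0],[0,0,0,0],[0,0,0,0],[0,0,0,0],[0,0,0,0],[0,0,0,0],[0,0,0,0]]]' 0.5 25; python3 -c "
from h import *
go(t2w(-10,-26),120,-12.2)"
```

```text
time_s: 10.2
eef_pos: [0.5299, 0.2899, 0.0319]
tcp_rot: [[0.996, 0.087, 0.002], [0.087, -0.996, 0.001], [0.002, -0.001, -1.0]]
ft_force: [-0.2, 0.7, -0.4]
grip_width: 0.999
grasp_force: 0.0
time_s: 11.2
eef_pos: [0.5292, 0.2898, 0.0307]
tcp_rot: [[0.996, 0.087, 0.0], [0.087, -0.996, 0.0], [0.0, -0.0, -1.0]]
ft_force: [-1.3, 2.3, 1.2]
grip_width: 0.651
grasp_force: 25.0
t 11.2 head 5.0 yaw 17.2 shift x 128.3 y 282.1 z -89.3 | at tray [-138.5  256. ] z 30.7 F [-1.3  2.3  1.2] w 0.651 j7 -2.20
```

```bash
python3 -m jog '[[[0,0,-30,0],[0,0,-40,0],[0,0,-20,0],[0,0,0,8.6],[0,0,0,8.6],[10,20,0,0],[16,35,0,0],[16,35,0,0],[16,35,0,0],[16,35,0,0]]]'; python3 -m jog '[[[16,35,0,0],[16,35,0,0],[16,35,0,0],[6,17,0,0],[0,0,0,0],[0,0,0,0],[0,0,0,0],[0,0,0,0],[0,0,0,0],[0,0,0,0]]]';python3 -c "
from h import *
snap('side','s2')
go(t2w(-10,-26),39,-12.2)"
```

```text
time_s: 12.2
eef_pos: [0.5674, 0.1154, 0.1203]
tcp_rot: [[0.977, -0.211, -0.001], [-0.211, -0.977, -0.001], [-0.001, 0.001, -1.0]]
ft_force: [0.3, 0.3, -2.4]
grip_width: 0.651
grasp_force: 25.0
time_s: 13.2
eef_pos: [0.5947, -0.0124, 0.1207]
tcp_rot: [[0.978, -0.21, -0.0], [-0.21, -0.978, 0.0], [-0.0, -0.0, -1.0]]
ft_force: [0.7, 0.6, -1.7]
grip_width: 0.649
grasp_force: 25.0
t 13.2 head -12.2 yaw 0.0 shift x 0.4 y 0.4 z 81.7 | at tray [-10.4 -25.6] z 120.7 F [ 0.  -0.6 -1.2] w 0.650 j7 -1.89
```

```bash
python3 -m jog '[[[0,0,20,0],[0,0,20,0],[0,0,15,0],[0,0,10,0],[0,0,7,0],[0,0,5,0],[0,0,2.5,0],[0,0,1,0],[0,0,0,0],[0,0,0,0]]]'; python3 -c "
from h import *
go(t2w(-10,-26),39,-12.2)"
```

```text
time_s: 14.25
eef_pos: [0.5951, -0.0131, 0.0406]
tcp_rot: [[0.977, -0.211, 0.001], [-0.211, -0.977, 0.0], [0.001, -0.0, -1.0]]
ft_force: [-0.1, -0.7, -1.5]
grip_width: 0.653
grasp_force: 25.0
t 14.2 head -12.2 yaw 0.0 shift x -0.1 y 0.0 z 1.6 | at tray [ -9.9 -26. ] z 40.6 F [-0.1 -0.7 -1.5] w 0.653 j7 -1.90
```

```bash
python3 -m jog '[[[0,0,1,0],[0,0,1,0],[0,0,0,0],[0,0,0,0],[0,0,0,0],[0,0,0,0],[0,0,0,0],[0,0,0,0],[0,0,0,0],[0,0,0,0]]]'; python3 -m jog '[[[0,0,0,0],[0,0,0,0],[0,0,0,0],[0,0,0,0],[0,0,-5,0],[0,0,-10,0],[0,0,-25,0],[0,0,-35,0],[0,0,-40,0],[0,0,0,0]]]' 0.72;  python3 -c "
from h import *
go(t2w(-10,-75),110,77.8)"
```

```text
time_s: 15.25
eef_pos: [0.595, -0.0131, 0.0387]
tcp_rot: [[0.977, -0.211, 0.001], [-0.211, -0.977, -0.0], [0.001, -0.0, -1.0]]
ft_force: [-1.6, 0.2, 6.7]
grip_width: 0.648
grasp_force: 25.0
time_s: 16.25
eef_pos: [0.5983, -0.0129, 0.1597]
tcp_rot: [[0.977, -0.211, 0.01], [-0.211, -0.977, 0.0], [0.01, -0.003, -1.0]]
ft_force: [0.1, 0.6, -0.2]
grip_width: 0.719
grasp_force: 0.0
t 16.2 head -12.2 yaw 90.0 shift x 49.9 y 3.2 z 49.7 | at tray [ -6.8 -25.1] z 159.7 F [ 0.1  0.6 -0.2] w 0.719 j7 -1.89
```

```bash
python3 -m jog '[[[0,0,0,-8.5],[0,0,0,-8.5],[0,0,0,-8.5],[0,0,0,-8.5],[0,0,0,-8.5],[0,0,0,-8.5],[0,0,0,-8.5],[0,0,0,-8.5],[0,0,0,-8.5],[0,0,0,-8.5]]]' 0.55;  python3 -m jog '[[[0,0,0,-5],[-25,0,0,0],[-20,0,0,0],[-5,-3,0,0],[0,0,0,0],[0,0,0,0],[0,0,0,0],[0,0,0,0],[0,0,0,0],[0,0,0,0]]]'; python3 -c "
from h import *
snap('wrist','w3')
go(t2w(-10,-74),35,77.8)"
```

```text
time_s: 17.25
eef_pos: [0.5947, -0.0132, 0.1536]
tcp_rot: [[0.29, 0.957, 0.0], [0.957, -0.29, -0.0], [-0.0, 0.0, -1.0]]
ft_force: [-0.9, 0.4, -0.3]
grip_width: 0.551
grasp_force: 0.0
time_s: 18.25
eef_pos: [0.5814, -0.0609, 0.1532]
tcp_rot: [[0.211, 0.978, -0.0], [0.978, -0.211, 0.0], [0.0, -0.0, -1.0]]
ft_force: [0.4, -0.5, -0.3]
grip_width: 0.551
grasp_force: 0.0
t 18.3 head 77.8 yaw 0.0 shift x 1.8 y 3.2 z 118.2 | at tray [-13.2 -75.8] z 153.2 F [-1.6  0.6 -0.1] w 0.547 j7 -0.42
```

View pics/w3.png

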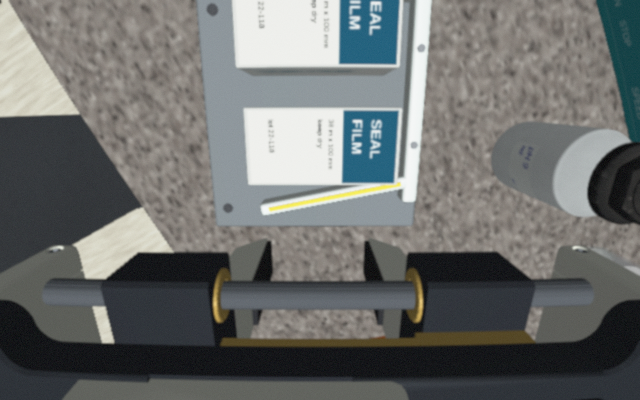

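Carton_out stands flat in the tray, with its near edge from (250,185) to (402,185) and the slanted fence just below it. I'll descend behind it above the fence top and push both home.

```bash
python3 - <<'E'
from h import *
c=load('w3')
for p in ((244,109),(404,109),(250,185),(402,185),(237,68),(400,66)): print(w2t(atz(c,*p,.066)).round(1))
E
python3 -m jog '[[[0,3,30,0],[0,0,30,0],[0,0,25,0],[0,0,18,0],[0,0,10,0],[0,0,4,0],[0,0,1,0],[0,0,0,0],[0,0,0,0],[0,0,0,0]]]' ; python3 -c "
from h import *
go(t2w(-10,-39),35,77.8)"
```

```text
[-69.5   2.5]
[50.9  2.6]
[-68.3 -56.3]
[ 53.7 -56.2]
[-72.9  31.5]
[45.9 32.9]
time_s: 19.3
eef_pos: [0.5847, -0.062, 0.036]
tcp_rot: [[0.211, 0.977, 0.001], [0.977, -0.211, -0.0], [0.0, 0.001, -1.0]]
ft_force: [-0.6, 0.7, 1.9]
grip_width: 0.55
grasp_force: 0.0
t 19.3 head 77.8 yaw -0.0 shift x 37.0 y -0.3 z 1.0 | at tray [ -9.7 -76. ] z 36.0 F [-0.6  0.7  1.9] w 0.550 j7 -0.50
```

```bash
python3 -m jog '[[[5,0,0,0],[4,0,0,0],[4,0,0,0],[4,0,0,0],[4,0,0,0],[4,0,0,0],[3,0,0,0],[2,0,0,0],[2,0,0,0],[1,0,0,0]]]'; python3 -m jog '[[[1,0,0,0],[1,0,0,0],[1,0,0,0],[0.5,0,0,0],[0.5,0,0,0],[0.5,0,0,0],[0.5,0,0,0],[0.5,0,0,0],[0,0,0,0],[0,0,0,0]]]'; python3 -c "
from h import *
go(t2w(-10,-39),35,77.8)"
```

```text
time_s: 20.3
eef_pos: [0.5912, -0.0295, 0.0352]
tcp_rot: [[0.211, 0.977, -0.0], [0.977, -0.211, -0.0], [-0.0, -0.0, -1.0]]
ft_force: [-0.3, -3.3, 2.6]
grip_width: 0.547
grasp_force: 1.2
time_s: 21.3
eef_pos: [0.592, -0.0258, 0.0352]
tcp_rot: [[0.212, 0.977, -0.001], [0.977, -0.212, -0.002], [-0.002, -0.0, -1.0]]
ft_force: [-1.3, -6.5, 4.3]
grip_width: 0.548
grasp_force: 3.3
t 21.3 head 77.8 yaw -0.0 shift x 0.1 y 0.2 z 0.2 | at tray [-10.2 -39.1] z 35.2 F [-1.3 -6.5  4.3] w 0.548 j7 -0.56
```

```bash
python3 -m jog '[[[0.5,0,0,0],[0.5,0,0,0],[0.5,0,0,0],[0,0,0,0],[-4,0,0,0],[-8,0,0,0],[-4,0,-10,0],[0,0,-35,0],[0,0,-40,0],[0,0,-35,0]]]'; python3 -m jog '[[[0,0,0,8.5],[0,0,0,8.5],[0,0,0,8.5],[0,0,0,8.5],[0,0,0,8.5],[0,0,0,8.5],[0,0,0,8.5],[0,0,0,8.5],[0,0,0,8.5],[0,0,0,3.2]]]' 0.6; python3 -c "
from h import *
snap('wrist','w4')
c=load('w4');P=cloud(c).reshape(-1,3); 
tt=np.array([w2t(p) for p in P[::3]]); z=P[::3,2]
m=(abs(z-.066)<.006)&(abs(tt[:,0])<90)&(tt[:,1]>-70)&(tt[:,1]<100); print(m.sum(),np.percentile(tt[m],[1,99],axis=0), rect(P[::3][m]))
go([.534,-.282],150,-1.9)"
```

```text
time_s: 22.3
eef_pos: [0.5894, -0.0381, 0.1577]
tcp_rot: [[0.211, 0.978, 0.001], [0.978, -0.211, 0.001], [0.001, 0.001, -1.0]]
ft_force: [1.1, 0.7, -0.6]
grip_width: 0.55
grasp_force: 0.0
time_s: 23.3
eef_pos: [0.5894, -0.038, 0.156]
tcp_rot: [[0.999, -0.038, 0.001], [-0.038, -0.999, 0.001], [0.001, -0.001, -1.0]]
ft_force: [0.4, 0.4, 0.1]
grip_width: 0.595
grasp_force: 0.0
6527 [[-68.96252959 -27.06974227]
 [ 47.99715442  90.06137192]] [605.3  43.5 123.  120.8 -11.5]
t 23.4 head -2.2 yaw -0.3 shift x -47.3 y 245.8 z 5.9 | at tray [-10.2 -51.5] z 155.9 F [-0.8 -0.2 -0.6] w 0.602 j7 -1.69
```

```bash
python3 -m jog '[[[-8,41,0,0],[-8,41,0,0],[-8,41,0,0],[-8,41,0,0],[-8,41,0,0],[-7,41,0,0],[0,0,0,0],[0,0,0,0],[0,0,0,0],[0,0,0,0]]]'; python3 -c "
from h import *
snap('wrist','w5')
go([.534,-.282],12,-1.9)"
```

```text
time_s: 24.35
eef_pos: [0.5349, -0.281, 0.1554]
tcp_rot: [[1.0, -0.03, 0.0], [-0.03, -1.0, 0.001], [0.0, -0.001, -1.0]]
ft_force: [-0.7, 0.1, -0.9]
grip_width: 0.6
grasp_force: 0.0
t 24.4 head -1.7 yaw 0.2 shift x -0.8 y 0.9 z 143.4 | at tray [ -11.9 -300.7] z 155.4 F [-0.2  0.3  0.2] w 0.600 j7 -1.24
```

View pics/w5.png

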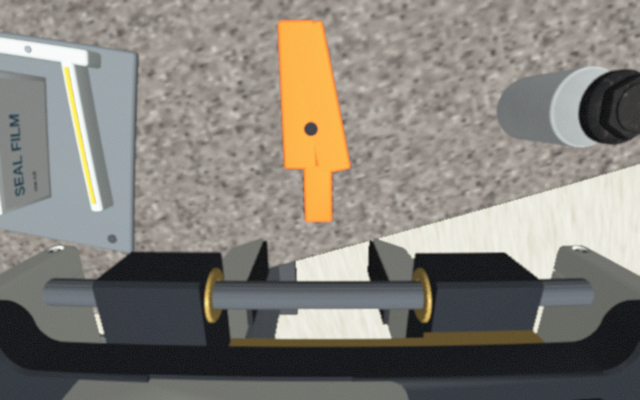

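The wedge: nose corners (278,22) and (321,20), shoulders (285,168) and (350,168), tongue end (305,221) to (331,221).

Run:
```python
from h import *
c=load('w5'); q={}
for n,p in dict(tL=(278,22),tR=(321,20),sL=(285,168),sR=(350,168),gL=(305,221),gR=(331,221)).items(): q[n]=atz(c,*p,.04)[:2]*1000; print(n,q[n].round(1))
# rigid fit
from scipy.optimize import least_squares
L=np.array([(145,30),(145,-6),(25,30),(25,-30),(-25,13),(-25,-13)]);W=np.array(list(q.values()))
def f(t):
    C,S=np.cos(t[2]),np.sin(t[2]); return (L@np.array([[C,S],[-S,C]])+t[:2]-W).ravel()
r=least_squares(f,[534,-282,0]); print(r.x,np.degrees(r.x[2]),r.fun.round(1)); go(r.x[:2]/1000,12,np.degrees(r.x[2]))
```

```text
tL [ 679.5 -254.1]
tR [ 679.8 -287.9]
sL [ 563.1 -252.9]
sR [ 561.3 -310. ]
gL [ 513.1 -268.4]
gR [ 512.3 -292.4]
[ 5.36448779e+02 -2.80919014e+02 -1.40941717e-02] -0.8075365512814358 [ 2.4  1.1  1.6 -1.1 -1.2  1.6 -0.3 -1.2 -1.4  0.8 -1.1 -1.2]
t 24.4 head -1.7 yaw -0.9 shift x 1.6 y -0.2 z 143.4 | at tray [ -11.9 -300.7] z 155.4 F [-0.2  0.3  0.2] w 0.600 j7 -1.24
```

```bash
python3 -m jog '[[[1,0,40,0],[0,0,35,0],[0,0,30,0],[0,0,20,0],[0,0,12,0],[0,0,5,0],[0,0,1,0],[0,0,0,0],[0,0,0,0],[0,0,0,0]]]'; python3 -m jog '[[[0,0,0,0],[0,0,0,0],[0,0,0,0],[0,0,0,0],[0,0,0,0],[0,0,0,0],[0,0,0,0],[0,0,0,0],[0,0,0,0],[0,0,0,0]]]' 0.2 45; python3 -c "
from h import *
go(t2w(-205,-76),90,-12.25)"
```

```text
time_s: 25.4
eef_pos: [0.5357, -0.2831, 0.0131]
tcp_rot: [[0.999, -0.033, 0.001], [-0.033, -0.999, -0.001], [0.001, 0.001, -1.0]]
ft_force: [-0.2, -0.4, 0.1]
grip_width: 0.599
grasp_force: 0.0
time_s: 26.4
eef_pos: [0.5352, -0.2828, 0.0122]
tcp_rot: [[0.999, -0.033, 0.0], [-0.033, -0.999, 0.0], [0.0, -0.0, -1.0]]
ft_force: [-0.0, 1.2, 1.5]
grip_width: 0.28
grasp_force: 44.5
t 26.4 head -1.9 yaw 10.4 shift x -193.8 y -226.3 z -77.8 | at tray [ -11.2 -302.3] z 12.2 F [-0.   1.2  1.5] w 0.280 j7 -1.26
```

```bash
python3 -m jog '[[[0,0,-20,0],[0,0,-30,0],[0,0,-30,0],[0,0,0,5.2],[0,0,0,5.2],[-20,-23,0,0],[-26,-30,0,0],[-26,-30,0,0],[-26,-30,0,0],[-26,-30,0,0]]]'; python3 -m jog '[[[-26,-30,0,0],[-26,-30,0,0],[-20,-23,0,0],[-5,0,0,0],[0,0,0,0],[0,0,0,0],[0,0,0,0],[0,0,0,0],[0,0,0,0],[0,0,0,0]]]'; python3 -c "
from h import *
snap('wrist','w6')
go(t2w(-215,-75),21.5,-12.25)"
```

```text
time_s: 27.4
eef_pos: [0.4433, -0.1156, 0.0921]
tcp_rot: [[0.977, -0.213, -0.0], [-0.213, -0.977, -0.0], [-0.0, 0.0, -1.0]]
ft_force: [0.9, 0.7, -1.7]
grip_width: 0.279
grasp_force: 44.5
time_s: 28.4
eef_pos: [0.3871, -0.0195, 0.0921]
tcp_rot: [[0.977, -0.214, -0.0], [-0.214, -0.977, -0.0], [-0.0, 0.0, -1.0]]
ft_force: [0.5, 0.1, -1.4]
grip_width: 0.278
grasp_force: 44.5
t 28.4 head -12.3 yaw -0.1 shift x -3.1 y -1.3 z 70.7 | at tray [-211.9  -76.3] z 92.2 F [ 0.2  0.2 -1.4] w 0.284 j7 -1.91
```

View pics/w6.png

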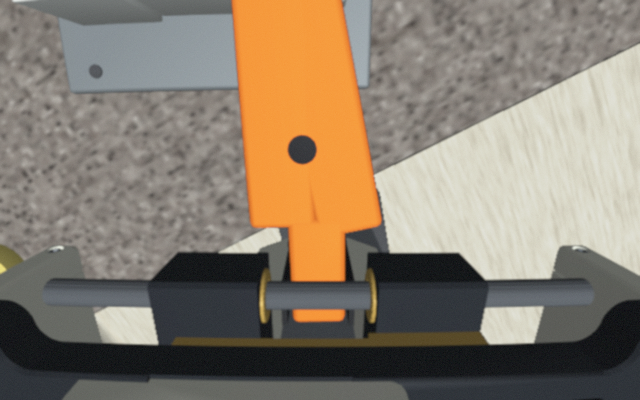

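The wedge is held straight, its nose pointing into the mouth. Lowering it now.

```bash
python3 -m jog '[[[-3,-1,20,0],[0,0,18,0],[0,0,13,0],[0,0,9,0],[0,0,5,0],[0,0,3,0],[0,0,2,0],[0,0,0,0],[0,0,0,0],[0,0,0,0]]]'; python3 -c "
from h import *
snap('top','t7')
go(t2w(-130,-62),21.5,-12.25)"
```

```text
time_s: 29.45
eef_pos: [0.3844, -0.0176, 0.0225]
tcp_rot: [[0.977, -0.213, 0.001], [-0.213, -0.977, 0.0], [0.001, -0.0, -1.0]]
ft_force: [-0.2, 0.1, -2.2]
grip_width: 0.28
grasp_force: 44.5
t 29.5 head -12.3 yaw -0.0 shift x 84.8 y -13.1 z 1.0 | at tray [-214.8  -75.1] z 22.5 F [-0.1 -0.2 -1.2] w 0.280 j7 -1.95
```

```bash
python3 -m jog '[[[8,-1.4,0,0],[10,-1.7,0,0],[10,-1.7,0,0],[10,-1.7,0,0],[10,-1.7,0,0],[10,-1.7,0,0],[8,-1.4,0,0],[4,-0.7,0,0],[0,0,0,0],[0,0,0,0]]]'; python3 -c "
from h import *
go(t2w(-125,-61),21,-12.25)"
```

```text
time_s: 30.5
eef_pos: [0.4546, -0.0208, 0.0221]
tcp_rot: [[0.977, -0.213, -0.001], [-0.213, -0.977, -0.0], [-0.001, 0.0, -1.0]]
ft_force: [-0.5, -0.3, -2.4]
grip_width: 0.281
grasp_force: 44.5
t 30.5 head -12.3 yaw -0.0 shift x 20.5 y -2.3 z 1.1 | at tray [-145.5  -63.3] z 22.1 F [-0.5 -0.3 -2.4] w 0.281 j7 -1.92
```

```bash
python3 -m jog '[[[3,-0.3,0.5,0],[3,-0.3,0.5,0],[3,-0.3,0.5,0],[3,-0.3,0,0],[3,-0.4,0,0],[3,-0.4,0,0],[0,0,0,0],[0,0,0,0],[0,0,0,0],[0,0,0,0]]]'; python3 -c "
from h import *
go(t2w(-115,-60),21,-12.25)"
```

```text
time_s: 31.5
eef_pos: [0.473, -0.0227, 0.0207]
tcp_rot: [[0.977, -0.213, -0.0], [-0.213, -0.977, -0.0], [-0.0, 0.0, -1.0]]
ft_force: [-0.5, -0.1, -1.4]
grip_width: 0.282
grasp_force: 44.5
t 31.5 head -12.3 yaw -0.0 shift x 12.2 y -1.3 z -0.3 | at tray [-127.2  -61.3] z 20.7 F [-0.5 -0.1 -1.4] w 0.282 j7 -1.91
```

```bash
python3 -m jog '[[[1,-0.1,0.3,0],[1,-0.1,0.3,0],[1,-0.1,0.2,0],[1,-0.1,0,0],[1,-0.1,0,0],[1,-0.2,0,0],[1,-0.2,0,0],[1,-0.2,0,0],[0,0,0,0],[0,0,0,0]]]'; python3 -c "
from h import *
go(t2w(-115,-60),21,-12.25)"
```

```text
time_s: 32.5
eef_pos: [0.4789, -0.0227, 0.0201]
tcp_rot: [[0.977, -0.213, -0.004], [-0.213, -0.977, 0.0], [-0.004, 0.0, -1.0]]
ft_force: [-9.3, 2.8, 15.4]
grip_width: 0.279
grasp_force: 44.7
t 32.5 head -12.3 yaw -0.0 shift x 6.4 y -0.0 z -0.9 | at tray [-121.4  -60. ] z 20.1 F [-9.3  2.8 15.4] w 0.279 j7 -1.91
```

```bash
python3 -m jog '[[[0,0,-0.4,0],[0,0,-0.4,0],[0.5,-0.1,0,0],[0.5,-0.1,0,0],[0.5,-0.1,0,0],[0.5,-0.1,0,0],[0.5,-0.1,0,0],[0.5,-0.1,0,0],[0,0,0,0],[0,0,0,0]]]'; python3 -c "
from h import *
go(t2w(-115,-60),21,-12.25)"
```

```text
time_s: 33.5
eef_pos: [0.482, -0.0224, 0.0203]
tcp_rot: [[0.977, -0.213, -0.004], [-0.213, -0.977, 0.001], [-0.004, 0.0, -1.0]]
ft_force: [-6.8, 4.7, 1.9]
grip_width: 0.28
grasp_force: 44.8
t 33.5 head -12.3 yaw -0.0 shift x 3.4 y 0.9 z -0.7 | at tray [-118.4  -59.1] z 20.3 F [-6.8  4.7  1.9] w 0.280 j7 -1.91
```

```bash
python3 -m jog '[[[0.6,-0.2,0,0],[0.6,-0.2,0,0],[0.6,-0.2,0,0],[0.6,-0.2,0,0],[0.6,-0.2,0,0],[0.6,-0.2,0,0],[0.6,-0.1,0,0],[0,0,0,0],[0,0,0,0],[0,0,0,0]]]'; python3 -c "
from h import *
go(t2w(-115,-60),21,-12.25)"
```

```text
time_s: 34.5
eef_pos: [0.4841, -0.0223, 0.0202]
tcp_rot: [[0.977, -0.213, -0.008], [-0.213, -0.977, 0.0], [-0.008, 0.001, -1.0]]
ft_force: [-13.9, 3.4, 10.4]
grip_width: 0.278
grasp_force: 44.9
t 34.5 head -12.3 yaw -0.0 shift x 1.5 y 1.4 z -0.8 | at tray [-116.5  -58.6] z 20.2 F [-13.9   3.4  10.4] w 0.278 j7 -1.91
```

```bash
python3 -m jog '[[[0.6,-0.1,-0.2,0],[0.6,-0.1,-0.2,0],[0.6,-0.1,0,0],[0.6,-0.1,0,0],[0.6,-0.1,0,0],[0,0,0,0],[0,0,0,0],[0,0,0,0],[0,0,0,0],[0,0,0,0]]]'; python3 -c "
from h import *
go(t2w(-115,-60),21,-12.25)"
```

```text
time_s: 35.5
eef_pos: [0.4844, -0.0223, 0.0201]
tcp_rot: [[0.977, -0.212, -0.013], [-0.212, -0.977, 0.0], [-0.012, 0.002, -1.0]]
ft_force: [-20.6, 4.4, 16.2]
grip_width: 0.279
grasp_force: 45.0
t 35.5 head -12.2 yaw 0.0 shift x 1.1 y 1.5 z -0.9 | at tray [-116.1  -58.5] z 20.1 F [-20.6   4.4  16.2] w 0.279 j7 -1.91
```

```bash
python3 -m jog '[[[0,0,-0.5,0],[0,0,-0.5,0],[0,0,-0.5,0],[0,0,0,0],[0,0,0,0],[0.5,-0.1,0,0],[0.5,-0.1,0,0],[0,0,0,0],[0,0,0,0],[0,0,0,0]]]'
python3 - <<'E'
from h import *
go(t2w(-115,-60),21,-12.25)
c=snap('wrist','w8'); s=snap('top','t8')
im=s['color'][165:255,255:355,::-1]; im=cv2.resize(im,None,fx=4.2,fy=4.2,interpolation=cv2.INTER_CUBIC)
w=cv2.resize(c['color'][:,:,::-1],(600,375)); H=378; im=im[:378]; w=cv2.copyMakeBorder(w,0,3,0,0,0)
cv2.imwrite('pics/v8.png',np.vstack([w[:300],cv2.copyMakeBorder(im[:300],0,0,0,180,0)]))
E
```

```text
time_s: 36.5
eef_pos: [0.4846, -0.0223, 0.0207]
tcp_rot: [[0.977, -0.212, -0.014], [-0.212, -0.977, 0.0], [-0.014, 0.003, -1.0]]
ft_force: [-19.6, 4.6, 3.2]
grip_width: 0.28
grasp_force: 45.0
t 36.5 head -12.2 yaw 0.0 shift x 1.0 y 1.6 z -0.3 | at tray [-116.   -58.4] z 20.7 F [-19.6   4.6   3.2] w 0.280 j7 -1.91
```

View pics/v8.png

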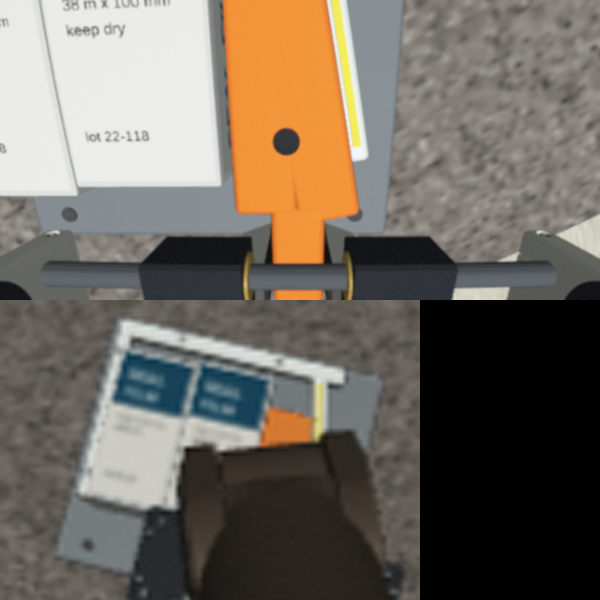

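The wedge lies snug between the carton and the slanted fence: shoulders at about (250,226) and (382,228) in wrist pixels, plate front edge at row 248. I'll check its depth against the plate itself.

Run:
```python
from h import *
c=load('w8'); k=640/600
for n,p,z in (('shL',(234,212),.048),('shR',(358,214),.048),('plateFrontL',(42,232),.008),('plateFrontR',(382,232),.008),('carton corner',(221,186),.066),('carton2 corner',(77,194),.066),('fence end R',(367,159),.028),('fence end L',(352,160),.028)):
    print(n,w2t(atz(c,p[0]*k,p[1]*k,z)).round(1))
```

```text
shL [-88.3 -28. ]
shR [-89.4 -86.9]
plateFrontL [-118.6  110.1]
plateFrontR [-118.1 -112. ]
carton corner [-70.  -27.7]
carton2 corner [-73.3  32.5]
fence end R [-66.9 -94.2]
fence end L [-67.4 -86.4]
```

It is jammed at about 20 N with the origin near −115, but the rigid grip may be holding it slightly skewed. I'll release it and push on the tongue end with shut fingers so the wedge can align itself.

```bash
python3 -m jog '[[[0,0,0,0],[0,0,0,0],[0,0,0,0],[-3,0,0,0],[-5,0,0,0],[-10,0,0,0],[-12,0,0,0],[-12,0,0,0],[-6,0,0,0],[0,0,0,0]]]' 0.5; python3 -m jog '[[[0,0,0,0],[0,0,0,0],[0,0,0,0],[0,0,0,0],[0,0,0,0],[0,0,0,0],[0,0,0,0],[0,0,0,0],[0,0,0,0],[0,0,0,0]]]' 0 20; python3 -c "
from h import *
go(t2w(-148,-59),21,-12.25)"
```

```text
time_s: 37.6
eef_pos: [0.4445, -0.0127, 0.0227]
tcp_rot: [[0.977, -0.212, -0.001], [-0.212, -0.977, -0.0], [-0.001, 0.0, -1.0]]
ft_force: [0.4, 0.3, -0.3]
grip_width: 0.498
grasp_force: 0.0
time_s: 38.6
eef_pos: [0.4458, -0.0129, 0.0226]
tcp_rot: [[0.977, -0.213, -0.0], [-0.213, -0.977, -0.0], [-0.0, 0.0, -1.0]]
ft_force: [0.5, 0.4, 0.2]
grip_width: 0.005
grasp_force: 0.0
t 38.6 head -12.3 yaw -0.0 shift x 7.8 y 1.5 z 1.6 | at tray [-155.8  -57.5] z 22.6 F [0.5 0.4 0.2] w 0.005 j7 -1.94
```

```bash
python3 -m jog '[[[1,1,0,0],[1,0.2,0,0],[1,0,0,0],[1,0,0,0],[1,0,0,0],[1,0,0,0],[1,-0.2,0,0],[1,-0.2,0,0],[0,0,0,0],[0,0,0,0]]]'; python3 -c "
from h import *
go(t2w(-148,-59),21,-12.25)"
```

```text
time_s: 39.6
eef_pos: [0.4512, -0.0153, 0.0222]
tcp_rot: [[0.977, -0.213, -0.004], [-0.213, -0.977, -0.0], [-0.004, 0.001, -1.0]]
ft_force: [-5.3, 1.2, 4.3]
grip_width: 0.007
grasp_force: 3.4
t 39.6 head -12.3 yaw -0.0 shift x 2.1 y 0.3 z 1.2 | at tray [-150.1  -58.7] z 22.2 F [-5.3  1.2  4.3] w 0.007 j7 -1.93
```

```bash
python3 -m jog '[[[0.5,-0.1,0,0],[0.5,-0.1,0,0],[0.5,-0.1,0,0],[0.5,-0.1,0,0],[0.5,-0.1,0,0],[0.5,-0.1,0,0],[0,0,0,0],[0,0,0,0],[0,0,0,0],[0,0,0,0]]]'; python3 -c "
from h import *
go(t2w(-148,-59),21,-12.25)"
```

```text
time_s: 40.6
eef_pos: [0.4511, -0.0154, 0.0218]
tcp_rot: [[0.977, -0.212, -0.009], [-0.212, -0.977, -0.0], [-0.009, 0.002, -1.0]]
ft_force: [-14.3, 2.1, 11.3]
grip_width: 0.004
grasp_force: 7.5
t 40.6 head -12.3 yaw -0.0 shift x 2.1 y 0.3 z 0.8 | at tray [-150.1  -58.7] z 21.8 F [-14.3   2.1  11.3] w 0.004 j7 -1.93
```

```bash
python3 -m jog '[[[0,0,-0.4,0],[0,0,-0.4,0],[0.4,-0.1,-0.2,0],[0.5,-0.1,0,0],[0.5,-0.1,0,0],[0.5,-0.1,0,0],[0.4,0,0,0],[0,0,0,0],[0,0,0,0],[0,0,0,0]]]'; python3 -c "
from h import *
go(t2w(-148,-59),21,-12.25)"
```

```text
time_s: 41.6
eef_pos: [0.4511, -0.0154, 0.022]
tcp_rot: [[0.977, -0.212, -0.014], [-0.212, -0.977, -0.001], [-0.013, 0.003, -1.0]]
ft_force: [-18.1, 3.7, 6.4]
grip_width: 0.004
grasp_force: 9.3
t 41.6 head -12.2 yaw 0.0 shift x 2.2 y 0.2 z 1.0 | at tray [-150.2  -58.8] z 22.0 F [-18.1   3.7   6.4] w 0.004 j7 -1.93
```

It stays fixed under a free 18.5 N push, so it is jammed home. Backing off, rising and checking.

```bash
python3 -m jog '[[[0.5,0,0,0],[0,0,0,0],[0,0,0,0],[-4,0,0,0],[-8,0,0,0],[-15,0,-10,0],[-5,0,-30,0],[0,0,-40,0],[0,0,-45,0],[0,0,-45,0]]]'; python3 -m jog '[[[0,0,-30,0],[0,0,0,0],[0,0,0,0],[0,0,0,0],[0,0,0,0],[0,0,0,0],[0,0,0,0],[0,0,0,0],[0,0,0,0],[0,0,0,0]]]'; python3 -c "
from h import *
c=snap('wrist','w9'); go(t2w(-148,-59),200,-12.25)"
```

```text
time_s: 42.6
eef_pos: [0.428, -0.0087, 0.1957]
tcp_rot: [[0.977, -0.213, 0.001], [-0.213, -0.977, 0.0], [0.001, -0.0, -1.0]]
ft_force: [1.2, 0.6, 0.4]
grip_width: 0.005
grasp_force: 0.0
time_s: 43.6
eef_pos: [0.4281, -0.0089, 0.2236]
tcp_rot: [[0.977, -0.213, -0.0], [-0.213, -0.977, -0.0], [-0.0, 0.0, -1.0]]
ft_force: [-0.4, 1.1, 0.4]
grip_width: 0.002
grasp_force: 0.0
t 43.6 head -12.3 yaw -0.0 shift x 26.0 y 1.7 z 23.6 | at tray [-174.   -57.3] z 223.6 F [ 0.4 -0.1 -0.6] w 0.005 j7 -1.90
```

View pics/w9.png

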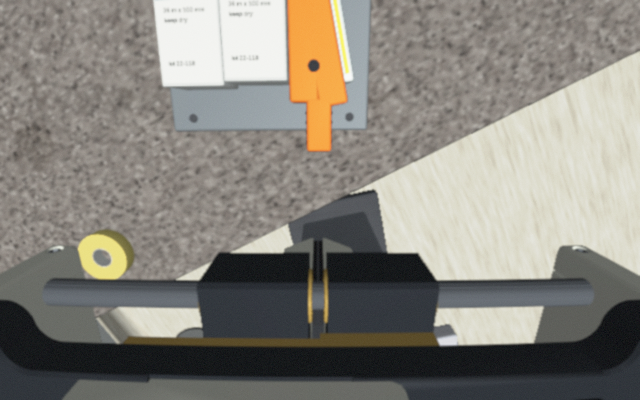

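The wedge is jammed with its tongue end at (319,151), shoulders at (290,101) and (346,101), and the plate edge at row 129. Tape and cartons are in place.

Run:
```python
from h import *
c=load('w9')
for n,p,z in (('end',(319,151),.048),('shL',(290,101),.048),('shR',(346,101),.048),('pL',(177,130),.008),('pR',(366,128),.008),('fenceEnd',(348,81),.028)):
    print(n,w2t(atz(c,*p,z)).round(1))
```

```text
end [-139.6  -58.9]
shL [-88.9 -29.5]
shR [-89.  -86.3]
pL [-119.2  107.4]
pR [-118.1 -113.7]
fenceEnd [-68.2 -89.8]
```

Raw origin is about −114, right at the jam point. There is plenty of time, so I'll add one firmer confirming push.

```bash
python3 -m jog '[[[0,1.5,45,0],[0,0,45,0],[0,0,45,0],[0,0,35,0],[0,0,20,0],[0,0,10,0],[5,0,2,0],[6,0,0,0],[5,0,0,0],[0,0,0,0]]]'; python3 -c "
from h import *
go(t2w(-150,-59),22,-12.25)"
```

```text
time_s: 44.65
eef_pos: [0.4454, -0.0139, 0.0227]
tcp_rot: [[0.977, -0.213, 0.003], [-0.213, -0.977, 0.0], [0.003, -0.001, -1.0]]
ft_force: [0.4, -0.1, -0.0]
grip_width: 0.008
grasp_force: 0.0
t 44.6 head -12.3 yaw -0.1 shift x 6.0 y 0.5 z 0.7 | at tray [-156.   -58.5] z 22.7 F [ 0.4 -0.1 -0. ] w 0.008 j7 -1.94
```

```bash
python3 -m jog '[[[2,0,0,0],[2,0,0,0],[2,0,-0.2,0],[1.5,-0.1,-0.3,0],[1,-0.2,-0.3,0],[1,-0.2,-0.3,0],[1,-0.2,-0.3,0],[1,-0.2,-0.2,0],[0.5,-0.1,0,0],[0,0,0,0]]]'; python3 -c "
from h import *
go(t2w(-150,-59),22,-12.25)"
```

```text
time_s: 45.65
eef_pos: [0.4512, -0.0153, 0.0223]
tcp_rot: [[0.977, -0.213, -0.007], [-0.213, -0.977, -0.0], [-0.007, 0.002, -1.0]]
ft_force: [-10.3, 0.9, 3.2]
grip_width: 0.005
grasp_force: 5.3
t 45.6 head -12.3 yaw -0.0 shift x 0.1 y 0.3 z 0.3 | at tray [-150.1  -58.7] z 22.3 F [-10.3   0.9   3.2] w 0.005 j7 -1.93
```

```bash
python3 -m jog '[[[0.8,-0.2,-0.2,0],[0.8,-0.2,-0.2,0],[0.8,-0.2,-0.2,0],[0.8,-0.2,-0.2,0],[0.8,-0.2,-0.2,0],[0.8,-0.2,-0.2,0],[0.5,0,0,0],[0,0,0,0],[0,0,0,0],[0,0,0,0]]]'; python3 -c "
from h import *
go(t2w(-150,-59),22,-12.25)"
```

```text
time_s: 46.65
eef_pos: [0.451, -0.0153, 0.0224]
tcp_rot: [[0.977, -0.212, -0.017], [-0.212, -0.977, -0.001], [-0.017, 0.005, -1.0]]
ft_force: [-23.4, 1.9, 7.2]
grip_width: 0.007
grasp_force: 11.6
t 46.6 head -12.3 yaw -0.0 shift x 0.2 y 0.2 z 0.4 | at tray [-150.2  -58.8] z 22.4 F [-23.4   1.9   7.2] w 0.007 j7 -1.93
```

```bash
python3 -m jog '[[[-4,0,0,0],[-6,0,0,0],[-10,0,0,0],[-10,0,-10,0],[0,0,-30,0],[0,0,-40,0],[0,0,-45,0],[0,0,-45,0],[0,0,-20,0],[0,0,0,0]]]'; python3 -m jog '[[[0,0,0,0],[0,0,0,0],[0,0,0,0],[0,0,0,0],[0,0,0,0],[0,0,0,0],[0,0,0,0],[0,0,0,0],[0,0,0,0],[0,0,0,0]]]'; python3 -c "
from plant import close_job
print(close_job())"
```

```text
time_s: 47.65
eef_pos: [0.4337, -0.0085, 0.2178]
tcp_rot: [[0.977, -0.213, 0.008], [-0.213, -0.977, 0.0], [0.008, -0.002, -1.0]]
ft_force: [-0.3, 0.0, -0.7]
grip_width: 0.005
grasp_force: 0.0
time_s: 48.65
eef_pos: [0.4314, -0.0089, 0.2145]
tcp_rot: [[0.977, -0.213, 0.0], [-0.213, -0.977, -0.0], [0.0, 0.0, -1.0]]
ft_force: [-0.3, -0.3, -0.1]
grip_width: 0.005
grasp_force: 0.0
the job is handed in; nothing more can be done
None
```

I handed the job in at 48.7 s: both cartons are side by side against the straight fence, and the wedge is within about 2 mm of the jam point by camera (not clearly the expected 1–6 mm past it) and did not move under a 23 N push.

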